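# Unpin the honing-stone box and take off its lid

## Task

Open the honing-stone box: draw the red-handled locking pin straight up out of the lid's brass ear and park it in the open notch at the other end of the box's steel ledge, hanging upright with its collar on the ledge. Then, with the pin left parked, tip the lid up at the ledge side so that its other edge comes out from under the two dark clips, lift it off and lay it gently, right way up, on the middle of the black rubber mat. Leave the hammer, chisel, jar and round wood blank where they are, and let go of everything.

Things in the scene. Friction and masses are not known exactly. Their poses are not given: they have to be found in the camera images.
- box: Pale wooden box fixed to the bench, 140 (x) x 180 (y) x 80 high, walls 10 thick, a blue honing stone inside (top at z 40). Origin: centre of its underside; z up. Its +x side is the ledge side: a steel ledge 8 thick, top at z 68, runs from the wall (x 70) out to x 125 over y -80 to 80, with a bore near one end and a notch near the other.
- notch (a point): Parking point in the ledge's notch, on its top face (box frame x 100, y 45, z 68); axes as the box. The notch is 17 wide in y, open to +x at x 125, its closed end at x 92. The parked pin's origin belongs here.
- box_heel (a point): Middle of the box's -x rim, outer edge (box x -70, y 0, z 80), where the lid's heel turns. Two dark clips (y -55 and 55, 40 wide, z 94 to 98) reach 8 over the lid's edge, 4 above the closed lid, their backs 4 behind it. They block a straight lift: tip the lid about 0.25 rad, +x side up, about this edge, then draw it some 20 to +x and lift.
- pin: Loose locking pin, 131 long, about 90 g, upright: steel shank 12 dia, 55 long, brass collar 30 dia, 6 high, red round handle above it, 28 dia from 22 to 64 above the origin, 18 dia at its top (76). Origin: on its axis, on the collar's underside; z up the handle. At the start the collar rests on the lid's ear, the shank passing through the ear and the ledge's bore.
- pin_tip (a point): Lower end of the pin's shank, 55 below the pin's origin.
- lid: Loose wooden lid, about 280 g, panel 140 (x) x 180 (y) x 10, axes as the box's. Origin: centre of the panel's underside (box z 80 when closed). A plug 115 x 155 x 10 under it sits in the box's mouth with 2.5 play each side; laid flat, it stands on this plug. A brass ear 44 wide, 10 thick, at y -45 reaches out to x 122, with a 16 bore at x 100.
- lid_grip (a point): Grasp point (x 35, y 0, z 34 in the lid's frame) in the lid's dark wooden grip bar, 24 (x) x 60 (y), from z 10 to z 46; pinch it from above across its 24 side.
- lid_heel (a point): Middle of the lid's -x lower edge (x -70, y 0, z 0 in the lid's frame), the edge under the clips.
- pad: Black rubber mat fixed on the bench, 200 (x) x 220 (y), 4 thick; origin at the centre of its underside. The lid is to lie on its middle, any yaw.
- hammer: Hammer with wooden handle, lying on the bench beyond the work, head away from the robot, bystander; origin under its length.
- chisel: Wood chisel with pale handle, 260 long, 34 high, lying on the bench, bystander; origin under its ferrule.
- jar: Jar with steel cap, 76 dia, 90 high, bystander; origin at the centre of its underside.
- blank: Round pale wood blank, 180 dia, 25 thick, bystander; origin at the centre of its underside.

How it is judged:
On the way, in this order (a step that is already met when the one before it is completed fails the run):
1. the pin is drawn clear of the lid's ear, the lid still closed (z of pin_tip in the frame of box above 0.093 m and z of lid in the frame of box below 0.088 m), for 0.1 s.
2. the pin hangs upright in the notch, released, the lid still closed (horizontal distance between pin and notch below 0.014 m and z of pin in the frame of notch between -0.004 and 0.004 m and angle between pin's own z axis and vertical below 0.12 rad and contact force between the fingers and pin below 0.2 N and z of lid in the frame of box below 0.088 m), for 0.2 s.
3. the lid is tipped up at the ledge side, its other edge still at the rim (angle between lid's own z axis and vertical above 0.1 rad and distance between lid_heel and box_heel below 0.03 m), for 0.1 s.
At the end, for the whole second after the job is handed in: Pin in the notch: origin within 14 mm of the notch point horizontally, 4 mm in height, within 0.12 rad of upright. Lid right way up, flat (0.08 rad) on the mat: origin within 60 mm of the mat centre along each mat axis, under 20 mm above the bench. Both at rest (horizontal distance between pin and notch below 0.014 m and z of pin in the frame of notch between -0.004 and 0.004 m and angle between pin's own z axis and vertical below 0.12 rad and x of lid in the frame of pad between -0.06 and 0.06 m and y of lid in the frame of pad between -0.06 and 0.06 m and height (world z) of lid below 0.02 m and angle between lid's own z axis and vertical below 0.08 rad and linear speed of each of lid, pin below 0.02 m/s); the robot touches nothing.
It fails at once if a bystander is moved more than 30 mm (distance of any of hammer, chisel, jar, blank from where it was at the start of the episode above 0.03 m).
It fails at once if the lid is dropped (falls faster than 0.5 m/s, not held) (linear speed of lid above 0.5 m/s and contact force between the fingers and lid below 0.1 N).
It also fails if it takes over 64 s, if anything falls off the work surface, if the arm or the gripper's body presses on something with over 40 N, if the wrist force passes 120 N, or if a joint passes its speed limit or range.

## Robot

A 6-joint arm with a two-finger parallel gripper is mounted at the origin on the work surface. World frame = base frame: x ahead of the robot, y to its left, z up, the work surface at z = 0. Lengths are in m, angles in rad, forces in N, time in s.
With the tool pointing down it reaches from about 0.325 to 0.9 m from the base axis. Payload 6.1 kg.
Tool frame: the origin (TCP) lies between the finger pads; the fingertips stand 25 mm ahead of it and the grasp point (between the pads) lies 6 mm ahead of it; y points along the fingers, x is the direction in which the jaws open and shut, and the axes are right-handed (so a half turn about y gives the same grasp; the last joint's range is limited). The gripper opens to 85 mm and grips with 20 to 120 N. Pads are 22 mm wide; open, the fingers measure 114 mm over their backs; the gripper's body (76 mm by 85 mm) begins 54 mm behind the grasp point. The pads swing forward as they close: fully open they stand 13 mm farther back than shut.
Start: joints at [1.086, 0.22, 1.526, -0, 1.395, -0.126], TCP at [0.219, 0.585, 0.256] pointing down, gripper open.
Joint ranges: [-2.98, 2.98], [-0.91, 2.08], [0.09, 2.57], [-1.24, 4.39], [0.2, 2.65], [-2.68, 2.68]. Speed limits (rad/s): [2.57, 2.57, 3.01, 3.14, 3.14, 3.14].

## Interface

Orientations are given as a 3x3 rotation matrix whose columns are the frame's x, y, z axes.
In Python, from workcell import monitor, cams, workorder gives the robot as it stands. The module is installed in compiled form; this text tells all that it offers.
- The arm moves only by the tool apply_moves, never from a script. Its argument "plan" is a list that holds one entry, the list of rows, each a list of 7 numbers: the turn, a rotation vector about the tool's x, y, z in degrees, then the shift along the tool's x, y, z in mm, then the closure, from -1 (fully open) to 1 (shut). In form: [[[ax, ay, az, tx, ty, tz, hand], ...]]. A call has 1 to 5 rows; each row is the pose to reach, as a shift and turn from the pose measured when the call began, along the tool's axes at that moment; what a row does not reach only later rows make up. A row lasts 1/8 s, in which the tool goes at most 62.5 mm and 10.7 degrees, less where a joint would pass 70% of its speed; a pose out of reach is approached as far as the arm can. A call with a gripper value outside its range is refused whole. The fingers move at their own pace and stop on an object; the grip force is fixed at half the most. Time passes only in rows, so rows that repeat a pose let the fingers close. It gives the time, the measured TCP pose, the force and the opening at its end, in the units of the state.
- monitor.read_state(): the state, without advancing time (a new reading comes with each control period).
- cams.camera(name): name is "scene" or "top" or "wrist"; returns a dict with "pixels" (400x640x3 uint8, red, green, blue), "intrinsics" (3x3 intrinsics, pixels), "world_from_camera" (4x4, takes a point from camera to world coordinates). Camera axes: x right, y down, z forward; pixel columns grow to the right and rows downward; lengths in m; the calibration is good to about 2 mm. A picture is of the moment at which its call begins. There is no depth.
- workorder.job_done(): hands the job in, once; it reports no verdict.
The state is a dict: "clock": time; "joint_pos": joint angles; "dq": joint speeds; "effort": joint torques, N m; "tool_pos": TCP position; "eef_rot": TCP orientation; "contact_force": force on the tool from outside, world axes, zero at the start; "wrist_torque": the same for the moment, N m; "gripper_width": finger opening in m.
Only numpy, scipy, OpenCV 4.12 (cv2) and the standard library are available. Lean on these libraries where they do the work, as an engineer would, in place of code of your own. Each camera call takes 0.05 s, during which the arm holds its last target. There are 200 camera calls.

## Working session

There is one attempt and no reset: what is moved stays moved. The work goes in short steps, Python scripts to look and compute and a tool call to move; the robot and the scene stay as the last step left them, time stands still between calls to the robot, and variables do not carry over. Pictures are saved under pics/ and viewed, about 8 in all and at most 12, crops included, and the job is handed in when it is done.

Besides the shell and the picture viewer there is one more tool, called after "Request:" as name([rows], argument=value, ...), one row to a line, values as JSON. apply_moves: Moves the arm, as the interface text tells. Its arguments: {"type":"object","properties":{"plan":{"type":"array","items":{"type":"array","items":{"type":"array","items":{"type":"number"}}}}},"required":["plan"]}

```bash
mkdir -p pics; cat > h.py <<'E'
import numpy as np, cv2
from workcell import monitor, cams, workorder
def shot(n,f=None):
    c=cams.camera(n)
    if f: cv2.imwrite('pics/'+f,c['pixels'][:,:,::-1])
    return c
def ray(c,u,v,z):
    K=np.array(c['intrinsics']);T=np.array(c['world_from_camera'])
    d=T[:3,:3]@np.linalg.solve(K,[u,v,1.]);o=T[:3,3]
    return o+d*(z-o[2])/d[2]
def proj(c,p):
    K=np.array(c['intrinsics']);T=np.array(c['world_from_camera'])
    q=K@(T[:3,:3].T@(np.array(p)-T[:3,3]));return q[:2]/q[2]
def toolshift(p,s=None):
    s=s or monitor.read_state()
    return np.array(s['eef_rot']).T@(np.array(p)-np.array(s['tool_pos']))*1000
E
python3 - <<'E'
from h import *
np.set_printoptions(precision=3,suppress=True)
for n in['top','scene']:
    c=shot(n,n+'0.png');print(n,c['intrinsics'],c['world_from_camera'])
s=monitor.read_state();print(s)
E
```

```text
top [[448.411   0.    315.585]
 [  0.    448.411 199.368]
 [  0.      0.      1.   ]] [[-0.005 -0.998  0.063  0.5  ]
 [-1.     0.006  0.006  0.022]
 [-0.006 -0.063 -0.998  1.55 ]
 [ 0.     0.     0.     1.   ]]
scene [[482.29    0.    319.185]
 [  0.    482.29  198.534]
 [  0.      0.      1.   ]] [[ 0.24   0.773 -0.588  1.44 ]
 [ 0.971 -0.186  0.151 -0.202]
 [ 0.008 -0.607 -0.795  1.253]
 [ 0.     0.     0.     1.   ]]
{'clock': 0.1, 'joint_pos': array([ 1.086,  0.221,  1.527, -0.   ,  1.395, -0.126]), 'dq': array([-0.   , -0.001, -0.001, -0.001, -0.001, -0.001]), 'effort': array([  0.001, -49.824, -39.055,  -0.   ,   0.006,   0.   ]), 'tool_pos': array([0.219, 0.585, 0.255]), 'eef_rot': array([[ 0.351, -0.001, -0.936],
       [ 0.936, -0.002,  0.351],
       [-0.002, -1.   ,  0.   ]]), 'contact_force': array([-0.205,  0.636, -1.555]), 'wrist_torque': array([ 0.016, -0.029,  0.018]), 'gripper_width': 0.08537435440787881}
```

View pics/top0.png

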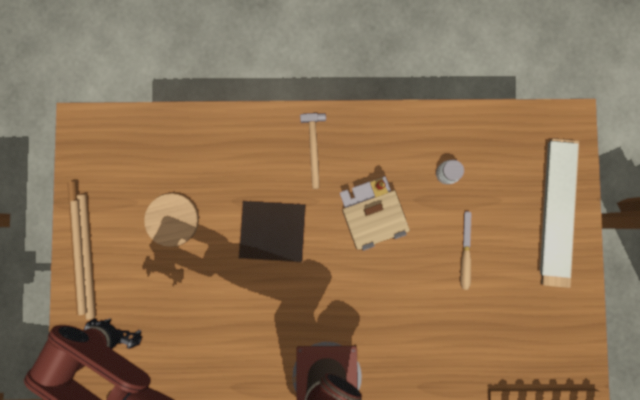

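View pics/scene0.png

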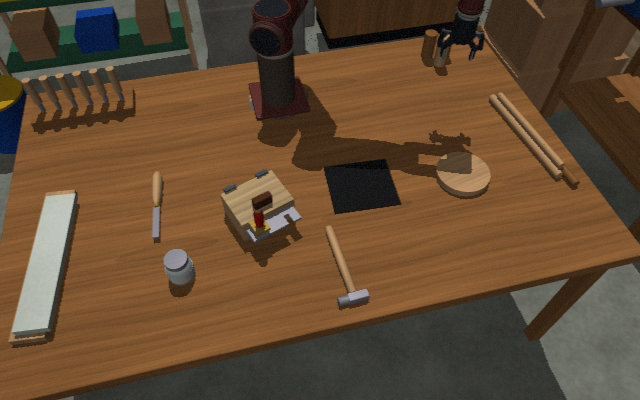

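```bash
python3 - <<'E'
from h import *
np.set_printoptions(precision=3,suppress=True)
c=shot('top');im=c['pixels']
for n,u,v,z in[('box',376,219,.09),('pin',380,185,.1),('notch',355,193,.068),('pad',273,231,.004),('hammer',314,150,.02),('jar',450,171,.09)]:print(n,ray(c,u,v,z))
w=shot('wrist');s=monitor.read_state()
R=s['eef_rot'];T=w['world_from_camera']
print('cam in tool',R.T@(T[:3,3]-s['tool_pos']),'\n',R.T@T[:3,:3],w['intrinsics'])
# pad by mask
m=(im.max(2)<45).astype(np.uint8);m[:190]=0;m[275:]=0;m[:,:225]=0;m[:,308:]=0
k=cv2.findContours(m,0,2)[0];k=max(k,key=cv2.contourArea);r=cv2.minAreaRect(k);print(r);print([ray(c,*p,.004) for p in cv2.boxPoints(r)], ray(c,*r[0],.004))
cv2.imwrite('pics/crop.png',cv2.resize(im[165:260,325:425,::-1],None,fx=6,fy=6,interpolation=2))
E
```

```text
box [ 0.527 -0.166  0.09 ]
pin [ 0.637 -0.179  0.1  ]
notch [ 0.614 -0.1    0.068]
pad [0.489 0.178 0.004]
hammer [0.767 0.036 0.02 ]
jar [ 0.683 -0.409  0.09 ]
cam in tool [ 0.001 -0.119  0.08 ] 
 [[ 1.    -0.    -0.001]
 [ 0.001 -0.316  0.949]
 [-0.    -0.949 -0.316]] [[293.515   0.    319.283]
 [  0.    293.515 202.423]
 [  0.      0.      1.   ]]
((263.02703857421875, 253.8378448486328), (47.01811218261719, 11.836727142333984), 9.462322235107422)
[array([0.405, 0.295, 0.004]), array([0.445, 0.289, 0.004]), array([0.418, 0.129, 0.004]), array([0.378, 0.136, 0.004])] [0.411 0.212 0.004]
```

View pics/crop.png

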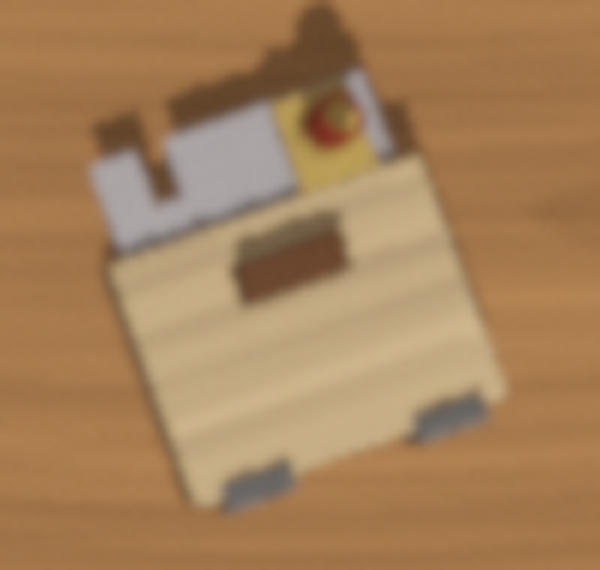

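```bash
cat > box.py <<'E'
from h import *
E
python3 - <<'E'
from h import *
np.set_printoptions(precision=4,suppress=True)
c=shot('top');im=c['pixels']
P=np.array([ray(c,325+(x+.5)/6-.5,165+(y+.5)/6-.5,.09)[:2] for x,y in[(110,262),(418,160),(505,397),(190,505)]])
print(P,P.mean(0))
# corners: box (+70,+90),(70,-90),(-70,-90),(-70,90)
Q=np.array([(.07,.09),(.07,-.09),(-.07,-.09),(-.07,.09)])
A=P-P.mean(0);H=Q.T@A;yaw=np.arctan2(H[0,1]-H[1,0],H[0,0]+H[1,1]);cc=P.mean(0)
print('yaw',np.degrees(yaw),A)
X=np.array([np.cos(yaw),np.sin(yaw)]);Y=np.array([-X[1],X[0]])
print('pin',cc+.1*X-.045*Y,'notch',cc+.1*X+.045*Y)
m=(im.max(2)<60).astype(np.uint8)*255;print('pad pix brightness',im[231,260],im[231,295],im[250,260],im[255,300],im[231,230])
E
```

```text
[[ 0.5627 -0.0583]
 [ 0.6172 -0.2263]
 [ 0.4884 -0.2712]
 [ 0.4312 -0.1003]] [ 0.5249 -0.164 ]
yaw 18.33637937583128 [[ 0.0378  0.1057]
 [ 0.0924 -0.0623]
 [-0.0365 -0.1072]
 [-0.0937  0.0637]]
pin [ 0.6339 -0.1753] notch [ 0.6056 -0.0898]
pad pix brightness [53 45 39] [55 45 39] [41 31 26] [55 46 40] [164 119  73]
```

Request:
apply_moves([
  [[0,10,0,-30,-20,-35,-1],[0,20,0,-70,-40,-70,-1],[0,30,0,-110,-50,-105,-1],[0,40,0,-150,-50,-140,-1],[0,50,0,-190,-50,-175,-1]],
])

```text
clock: 0.88
tool_pos: [0.3169, 0.3441, 0.3062]
eef_rot: [[0.945, 0.0, -0.328], [0.328, -0.0, 0.945], [0.0, -1.0, -0.001]]
contact_force: [1.1, 0.1, 0.6]
gripper_width: 0.0858
```

Request:
apply_moves([
  [[0,10,0,14,0,-55,-1],[0,20,0,28,0,-110,-1],[0,30,0,42,0,-165,-1],[0,40,0,56,0,-220,-1],[0,50,0,70,0,-275,-1]],
])

```text
clock: 1.5
tool_pos: [0.4739, 0.1055, 0.3066]
eef_rot: [[0.855, 0.001, 0.518], [-0.518, -0.0, 0.855], [0.001, -1.0, 0.0]]
contact_force: [-0.6, 0.5, 0.4]
gripper_width: 0.0853
```

```bash
python3 -c "
from h import *
s=monitor.read_state();print(s['tool_pos'],s['joint_pos'],toolshift([.62,-.133,.30]),np.degrees(np.arctan2(s['eef_rot'][1,0],s['eef_rot'][0,0])))"
```

```text
[0.47388712 0.1055489  0.30657327] [ 5.66977611e-02 -1.50710288e-01  1.81362791e+00 -2.42707687e-04
  1.47755078e+00  6.01339202e-01] [ 248.55719066    6.78163142 -128.33975459] -31.204382205594207
```

Request:
apply_moves([
  [[0,8,0,50,0,-25,-1],[0,16,0,100,0,-51,-1],[0,24,0,150,2,-77,-1],[0,32,0,200,4,-103,-1],[0,40.5,0,248,6,-128,-1]],
])

```text
clock: 2.12
tool_pos: [0.6204, -0.1342, 0.3006]
eef_rot: [[0.309, 0.001, 0.951], [-0.951, -0.0, 0.309], [0.0, -1.0, 0.001]]
contact_force: [0.5, -0.0, 1.1]
gripper_width: 0.0853
```

```bash
python3 -c "
from h import *
c=shot('wrist','w1.png')
s=monitor.read_state();print(s['tool_pos'],np.degrees(np.arctan2(s['eef_rot'][1,0],s['eef_rot'][0,0])),c['world_from_camera'])"
```

```text
[ 0.62209227 -0.14005567  0.29894258] -72.56176982749004 [[ 0.30871487 -0.90326542 -0.29800455  0.69895368]
 [-0.9511538  -0.29275703 -0.09797844 -0.10886251]
 [ 0.00125761  0.31369556 -0.94952278  0.41955211]
 [ 0.          0.          0.          1.        ]]
```

View pics/w1.png

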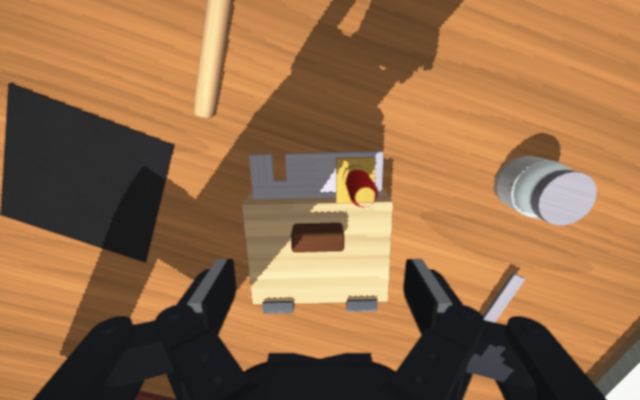

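```bash
python3 -c "
from h import *
import pickle
c=shot('wrist','w2.png');pickle.dump(c,open('w2.pkl','wb'))
s=monitor.read_state();print(s['tool_pos'])
cv2.imwrite('pics/w2c.png',cv2.resize(c['pixels'][140:240,235:400,::-1],None,fx=4.8,fy=4.8,interpolation=2))"
```

```text
[ 0.62067461 -0.13716789  0.29882655]
```

View pics/w2c.png

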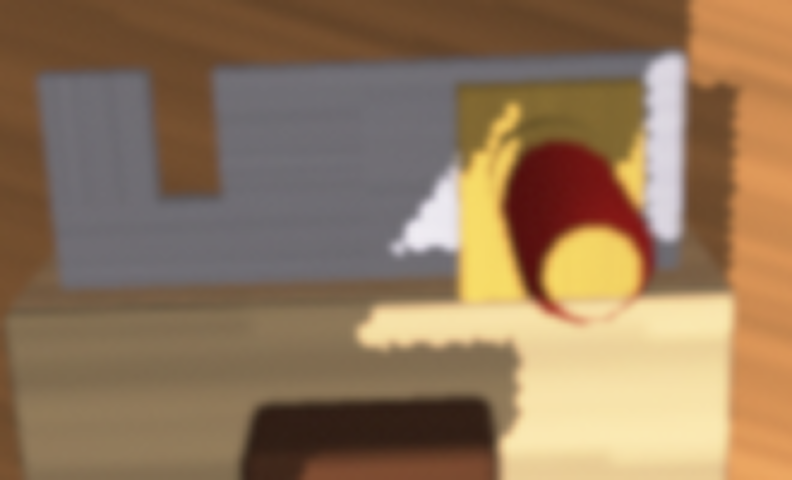

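```bash
cat > fit.py <<'E'
from h import *
def fit(Q,P):
    Q=np.array(Q);P=np.array(P);q=Q.mean(0);p=P.mean(0);H=(Q-q).T@(P-p)
    yaw=np.arctan2(H[0,1]-H[1,0],H[0,0]+H[1,1]);R=np.array([[np.cos(yaw),-np.sin(yaw)],[np.sin(yaw),np.cos(yaw)]])
    t=p-R@q;return R,t,yaw,(P-t)@R-Q
E
python3 - <<'E'
from fit import *
import pickle
np.set_printoptions(precision=4,suppress=True)
c=pickle.load(open('w2.pkl','rb'))
f=lambda x,y,z:ray(c,235+(x+.5)/4.8-.5,140+(y+.5)/4.8-.5,z)[:2]
L=[(40,73,.125,.08),(686,52,.125,-.08),(149,72,.125,.0535),(214,68,.125,.0365),(160,196,.092,.0535),(220,196,.092,.0365),(60,287,.07,.08)]
Q=[l[2:] for l in L];P=[f(l[0],l[1],.068) for l in L]
R,t,yaw,res=fit(Q,P);print('t',t,np.degrees(yaw));print(res*1000)
pt=f(592,272,.166);print('pin top',pt,'in box',R.T@(pt-t));
for x,y in[(10,315),(732,290)]:print('lid corner in box',R.T@(f(x,y,.09)-t))
print('notch',R@[.1,.045]+t,'bore',R@[.1,-.045]+t)
p=[ray(c,u,v,.004)[:2] for u,v in[(10,83),(174,145),(147,262)]];print('pad(w1 px)',p,(p[0]+p[2])/2)
E
```

```text
t [ 0.5287 -0.1631] 19.15532964044515
[[ 0.0119 -0.1978]
 [ 0.24   -0.2778]
 [-0.5782 -0.7118]
 [-0.0887  0.114 ]
 [ 0.7947 -0.7411]
 [ 0.3142  0.9727]
 [-0.694   0.8419]]
pin top [ 0.6374 -0.1725] in box [ 0.0997 -0.0446]
lid corner in box [0.0694 0.0881]
lid corner in box [ 0.0702 -0.0891]
notch [ 0.6084 -0.0877] bore [ 0.6379 -0.1727]
pad(w1 px) [array([0.6069, 0.2759]), array([0.5906, 0.0604]), array([0.3939, 0.0734])] [0.5004 0.1747]
```

```bash
python3 -c "
from h import *
s=monitor.read_state();print(s['tool_pos'],toolshift([.6375,-.1726,.142]),np.degrees(np.arctan2(s['eef_rot'][1,0],s['eef_rot'][0,0])),s['eef_rot'])"
```

```text
[ 0.62067461 -0.13716789  0.29882655] [ 38.73832665 156.85859806   5.27411241] -72.12872005339214 [[ 3.06879448e-01 -5.24235393e-04  9.51748249e-01]
 [-9.51747929e-01 -1.15708232e-03  3.06878707e-01]
 [ 9.40374396e-04 -9.99999193e-01 -8.54024734e-04]]
```

Request:
apply_moves([
  [[0,-1.3,0,39,0,5,-1],[0,-1.3,0,39,40,5,-1],[0,-1.3,0,39,85,5,-1],[0,-1.3,0,39,130,5,-1],[0,-1.3,0,39,130,5,-1]],
])

```text
clock: 2.85
tool_pos: [0.6341, -0.171, 0.164]
eef_rot: [[0.329, -0.009, 0.944], [-0.944, 0.003, 0.329], [-0.005, -1.0, -0.008]]
contact_force: [0.1, 1.3, -0.0]
gripper_width: 0.0852
```

```bash
python3 -c "
from h import *
shot('wrist','w3.png')
s=monitor.read_state();print(s['tool_pos'],toolshift([.6375,-.1726,.142]),np.degrees(np.arctan2(s['eef_rot'][1,0],s['eef_rot'][0,0])),s['contact_force'])"
```

```text
[ 0.63609506 -0.17188496  0.1674887 ] [ 1.18464191 25.48213371  1.19022423] -70.77309014050674 [-0.96141009 -0.81721915  0.9179968 ]
```

Request:
apply_moves([
  [[0,0,0,1,26,1,-1],[0,0,0,1,26,1,-1],[0,0,0,1,26,1,1],[0,0,0,1,26,1,1],[0,0,0,1,26,1,1]],
])

```text
clock: 3.52
tool_pos: [0.6378, -0.1727, 0.1428]
eef_rot: [[0.329, -0.003, 0.944], [-0.944, -0.0, 0.329], [-0.001, -1.0, -0.003]]
contact_force: [0.1, -0.2, 0.1]
gripper_width: 0.0322
```

Request:
apply_moves([
  [[0,0,0,0,0,0,1],[0,0,0,0,0,0,1],[0,0,0,0,0,0,1]],
])

```text
clock: 3.9
tool_pos: [0.6378, -0.1727, 0.1428]
eef_rot: [[0.329, -0.003, 0.944], [-0.944, -0.0, 0.329], [-0.001, -1.0, -0.003]]
contact_force: [-0.5, 1.0, 0.9]
gripper_width: 0.0267
```

```bash
python3 -c "
from h import *
shot('wrist','w3.png')
s=monitor.read_state();print(s['tool_pos'],s['eef_rot'],s['contact_force'],s['gripper_width'])"
```

```text
[ 0.63781054 -0.17270991  0.14279151] [[ 3.29334800e-01 -2.66725224e-03  9.44209445e-01]
 [-9.44212949e-01 -1.84164209e-04  3.29335502e-01]
 [-7.04531270e-04 -9.99996426e-01 -2.57910579e-03]] [-0.12289722  0.18627467  0.21159963] 0.02644459703981095
```

Request:
apply_moves([
  [[0,0,0,0,-10,0,1],[0,0,0,0,-25,0,1],[0,0,0,0,-45,0,1],[0,0,0,0,-65,0,1],[0,0,0,0,-80,0,1]],
])

```text
clock: 4.58
tool_pos: [0.6386, -0.1729, 0.2254]
eef_rot: [[0.329, -0.0, 0.944], [-0.944, -0.001, 0.329], [0.001, -1.0, -0.001]]
contact_force: [-0.2, -0.3, -1.0]
gripper_width: 0.0268
```

Request:
apply_moves([
  [[0,0,0,0,-3,0,1],[0,0,0,0,-3,0,1],[0,0,0,0,-3,0,1]],
])

```text
clock: 4.95
tool_pos: [0.6381, -0.1727, 0.2273]
eef_rot: [[0.329, -0.002, 0.944], [-0.944, -0.001, 0.329], [-0.0, -1.0, -0.002]]
contact_force: [0.1, 0.3, -0.5]
gripper_width: 0.027
```

```bash
python3 -c "
from h import *
shot('wrist','w4.png');shot('scene','s4.png')
s=monitor.read_state();print(s['tool_pos'],toolshift([.6084+.004*.9447,-.0877+.004*.3281,.2]),s['contact_force'],s['gripper_width'])"
```

```text
[ 0.63815564 -0.17274361  0.22724852] [-90.08631542  27.26441992   3.96817825] [-0.29126782 -0.26559889  0.1632445 ] 0.026728753200762116
```

View pics/w4.png

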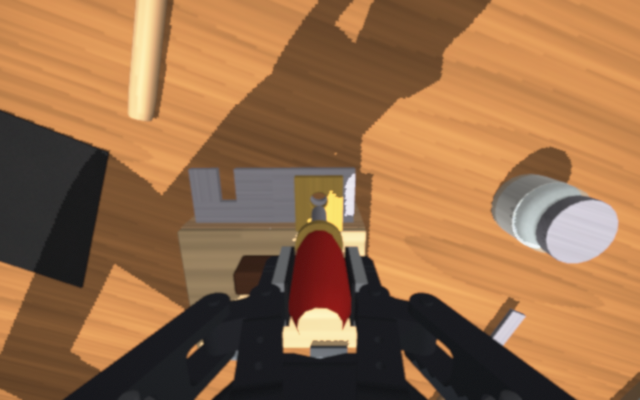

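Request:
apply_moves([
  [[0,0,0,-25,0,4,1],[0,0,0,-60,0,4,1],[0,0,0,-90,0,4,1],[0,0,0,-90,0,4,1],[0,0,0,-90,0,4,1]],
])

```text
clock: 5.68
tool_pos: [0.6123, -0.086, 0.2273]
eef_rot: [[0.33, -0.002, 0.944], [-0.944, -0.001, 0.33], [0.0, -1.0, -0.002]]
contact_force: [0.9, -0.4, -0.1]
gripper_width: 0.0267
```

```bash
python3 -c "
from h import *
c=shot('wrist','w5.png')
s=monitor.read_state();print(s['tool_pos'],toolshift([.6084+.004*.9447,-.0877+.004*.3281,.2]),s['eef_rot'])
cv2.imwrite('pics/w5c.png',cv2.resize(c['pixels'][150:260,250:390,::-1],None,fx=5,fy=5,interpolation=2))"
```

```text
[ 0.61243339 -0.08656377  0.22731824] [-0.25352459 27.31851723 -0.1286085 ] [[ 3.29464931e-01 -1.81682335e-03  9.44166065e-01]
 [-9.44167805e-01 -7.62470173e-04  3.29464071e-01]
 [ 1.21320447e-04 -9.99998059e-01 -1.96659329e-03]]
```

View pics/w5c.png

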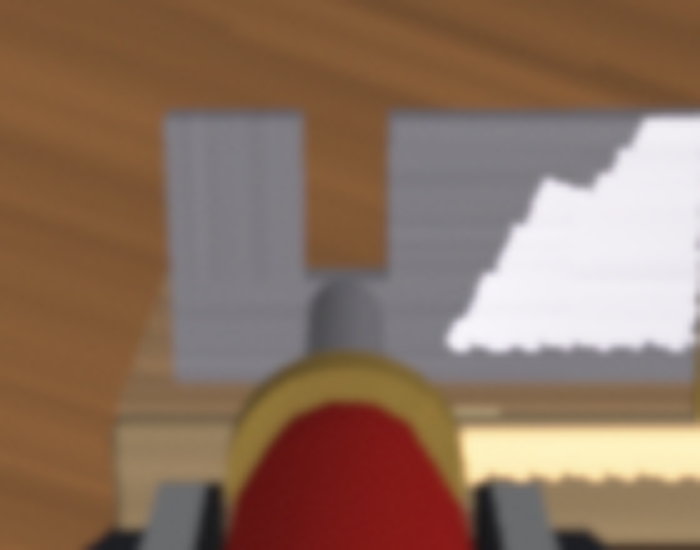

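Request:
apply_moves([
  [[0,0,0,0,20,0,1],[0,0,0,0,38,0,1],[0,0,0,0,50,0,1],[0,0,0,0,62,0,1],[0,0,0,0,65,0,1]],
])

```text
clock: 6.35
tool_pos: [0.6117, -0.0865, 0.1608]
eef_rot: [[0.329, -0.004, 0.944], [-0.944, -0.0, 0.329], [-0.001, -1.0, -0.004]]
contact_force: [0.7, -0.4, -0.6]
gripper_width: 0.0269
```

Request:
apply_moves([
  [[0,0,0,0,10,0,1],[0,0,0,0,20,0,1],[0,0,0,0,30,0,1],[0,0,0,0,35,0,1],[0,0,0,0,35,0,1]],
])

```text
clock: 6.98
tool_pos: [0.6112, -0.0864, 0.1253]
eef_rot: [[0.329, -0.005, 0.944], [-0.944, 0.0, 0.329], [-0.002, -1.0, -0.004]]
contact_force: [-0.8, -0.4, -1.1]
gripper_width: 0.0264
```

```bash
python3 -c "
from h import *
c=shot('wrist','w6.png')
s=monitor.read_state();print(s['tool_pos'],toolshift([.6084+.004*.9447,-.0877+.004*.3281,.1208]),s['contact_force'],s['gripper_width'])"
```

```text
[ 0.61155581 -0.0864905   0.12577233] [0.11366682 4.96981561 0.6409282 ] [-0.62622406 -0.05792861  0.11022022] 0.026544952677486335
```

Request:
apply_moves([
  [[0,0,0,0,2.5,0,1],[0,0,0,0,4.5,0,1],[0,0,0,0,4.5,0,1],[0,0,0,0,4.5,0,1]],
])

```text
clock: 7.52
tool_pos: [0.6116, -0.0865, 0.1214]
eef_rot: [[0.329, -0.004, 0.944], [-0.944, -0.0, 0.329], [-0.001, -1.0, -0.004]]
contact_force: [-0.6, -1.0, -0.5]
gripper_width: 0.0268
```

Request:
apply_moves([
  [[0,0,0,0,0,0,-0.2],[0,0,0,0,0,0,-1],[0,0,0,0,0,0,-1],[0,0,0,0,0,0,-1],[0,0,0,0,0,0,-1]],
])

```text
clock: 8.15
tool_pos: [0.6116, -0.0865, 0.1214]
eef_rot: [[0.329, -0.004, 0.944], [-0.944, -0.0, 0.329], [-0.001, -1.0, -0.004]]
contact_force: [-0.2, -0.5, 0.0]
gripper_width: 0.0854
```

```bash
python3 -c "
from h import *
c=shot('wrist','w7.png')
s=monitor.read_state();print(s['tool_pos'],s['contact_force'],s['gripper_width'])"
```

```text
[ 0.6115725  -0.08653184  0.12135308] [-0.49004811  0.07215392  0.19145808] 0.08523980358711884
```

View pics/w7.png

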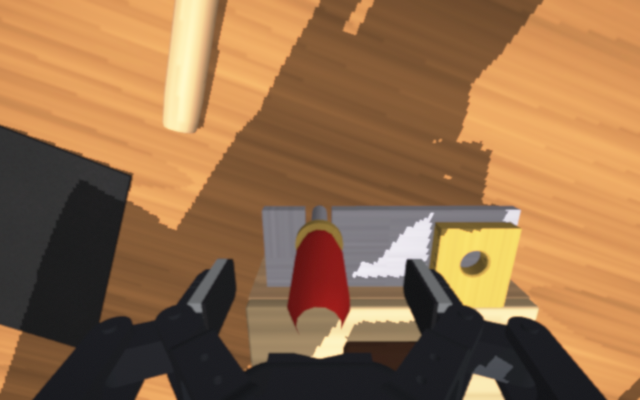

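Request:
apply_moves([
  [[0,0,0,0,-25,0,-1],[0,0,0,0,-60,0,-1],[0,0,0,0,-100,0,-1],[0,-10,0,10,-130,-15,-1],[0,-20,0,20,-130,-30,-1]],
])

```text
clock: 8.82
tool_pos: [0.5919, -0.116, 0.2554]
eef_rot: [[0.637, 0.002, 0.771], [-0.771, -0.002, 0.637], [0.003, -1.0, 0.0]]
contact_force: [-0.7, -0.8, -0.3]
gripper_width: 0.0854
```

```bash
python3 -c "
from h import *
s=monitor.read_state();print(s['tool_pos'],toolshift([.5618,-.1516,.25]),np.degrees(np.arctan2(s['eef_rot'][1,0],s['eef_rot'][0,0])))"
```

```text
[ 0.59187175 -0.1159718   0.25538187] [  8.27082614   5.39391515 -45.88183414] -50.40627375678739
```

Remaining turn: 69.6° world z → −69.6° about tool y.

Request:
apply_moves([
  [[0,-10,0,2,0,-10,-1],[0,-20,0,4,0,-20,-1],[0,-30,0,6,0,-30,-1],[0,-40,0,8,0,-46,-1],[0,-50,0,8,0,-46,-1]],
])

```text
clock: 9.45
tool_pos: [0.5609, -0.1522, 0.2554]
eef_rot: [[1.0, 0.002, 0.002], [-0.002, -0.003, 1.0], [0.002, -1.0, -0.003]]
contact_force: [0.4, -0.1, 0.5]
gripper_width: 0.0854
```

Request:
apply_moves([
  [[0,-10,0,0,0,0,-1],[0,-20,0,0,0,0,-1],[0,-20,0,0,0,0,-1],[0,-20,0,0,0,0,-1]],
])

```text
clock: 9.95
tool_pos: [0.5609, -0.1522, 0.2555]
eef_rot: [[0.942, 0.002, -0.337], [0.337, -0.003, 0.942], [0.001, -1.0, -0.003]]
contact_force: [1.5, -0.8, -0.7]
gripper_width: 0.0854
```

```bash
python3 -c "
from h import *
c=shot('wrist','w8.png');shot('scene','s8.png')
s=monitor.read_state();print(s['tool_pos'],toolshift([.5618,-.1516,.12]),np.degrees(np.arctan2(s['eef_rot'][1,0],s['eef_rot'][0,0])),s['eef_rot'])"
```

```text
[ 0.56093924 -0.15213429  0.25544508] [  0.83096991 135.44481955   0.63746547] 19.744450510871886 [[ 0.94120809  0.0021706  -0.33782041]
 [ 0.33782532 -0.00255766  0.94120535]
 [ 0.00117895 -0.99999437 -0.00314057]]
```

View pics/w8.png

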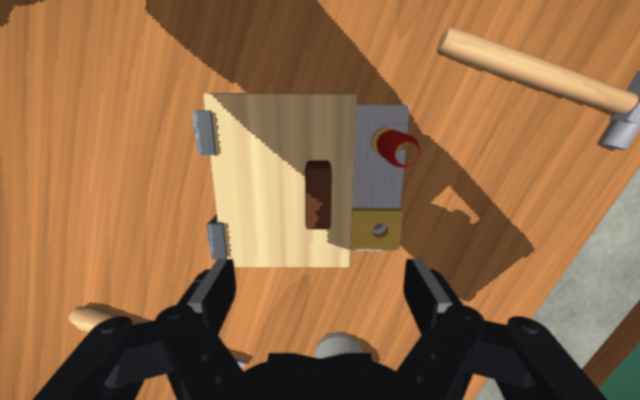

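Request:
apply_moves([
  [[0,0.5,0,1,40,0,-1],[0,0.5,0,1,85,0,-1],[0,0.5,0,1,120,0,-1],[0,0.5,0,1,135,0.5,-1],[0,0.5,0,1,135,0.5,-1]],
])

```text
clock: 10.68
tool_pos: [0.5615, -0.1514, 0.1198]
eef_rot: [[0.944, 0.0, -0.329], [0.329, -0.002, 0.944], [-0.0, -1.0, -0.002]]
contact_force: [-0.3, -0.2, 0.5]
gripper_width: 0.0857
```

Request:
apply_moves([
  [[0,0,0,0,0,0,0],[0,0,0,0,0,0,1],[0,0,0,0,0,0,1],[0,0,0,0,0,0,1],[0,0,0,0,0,0,1]],
])

```text
clock: 11.3
tool_pos: [0.562, -0.1518, 0.1208]
eef_rot: [[0.944, 0.002, -0.329], [0.329, -0.003, 0.944], [0.001, -1.0, -0.003]]
contact_force: [-1.4, -0.3, 6.0]
gripper_width: 0.0231
```

```bash
python3 -c "
from h import *
s=monitor.read_state();print(s['tool_pos'],toolshift([.5618,-.1516,.12]),np.degrees(np.arctan2(s['eef_rot'][1,0],s['eef_rot'][0,0])),s['eef_rot'],s['contact_force'],s['gripper_width'])"
```

```text
[ 0.56199747 -0.15178068  0.12082   ] [-0.1275736   0.81920229  0.23806592] 19.213910879487955 [[ 9.44296271e-01  1.64330752e-03 -3.29092468e-01]
 [ 3.29095844e-01 -2.61328233e-03  9.44292908e-01]
 [ 6.91752106e-04 -9.99995235e-01 -3.00851843e-03]] [-1.38889592 -0.28534361  5.97435149] 0.023054522018829144
```

Request:
apply_moves([
  [[0,0,-3.6,-2.8,-7,0,1],[0,0,-7.2,-5.9,-13.3,0,1],[0,0,-10.8,-9.5,-19.5,0,1],[0,0,-14.3,-13.3,-25.2,0,1],[0,0,-14.3,-13.3,-25.2,0,1]],
])

```text
clock: 11.92
tool_pos: [0.5483, -0.1563, 0.1455]
eef_rot: [[0.915, 0.234, -0.328], [0.318, 0.079, 0.945], [0.247, -0.969, -0.002]]
contact_force: [0.4, -0.0, -3.0]
gripper_width: 0.0226
```

```bash
python3 -c "
from h import *
np.set_printoptions(precision=4,suppress=True)
c=shot('scene','s9.png');w=shot('wrist','w9.png')
s=monitor.read_state();print(s['tool_pos'],s['eef_rot'],s['contact_force'],s['gripper_width'],np.degrees(np.arcsin(s['eef_rot'][2,0])))
a=cv2.resize(c['pixels'][130:270,190:340,::-1],(429,400),interpolation=2);b=cv2.resize(w['pixels'][:,:,::-1],None,fx=.57,fy=1,interpolation=3)[:, :370];cv2.imwrite('pics/m9.png',np.hstack([a,b]))"
```

```text
[ 0.549  -0.156   0.1455] [[ 0.9152  0.2332 -0.3287]
 [ 0.3192  0.0787  0.9444]
 [ 0.2461 -0.9692 -0.0024]] [ 0.4117 -0.7817 -2.9757] 0.02325597029873035 14.249386911107017
```

View pics/m9.png

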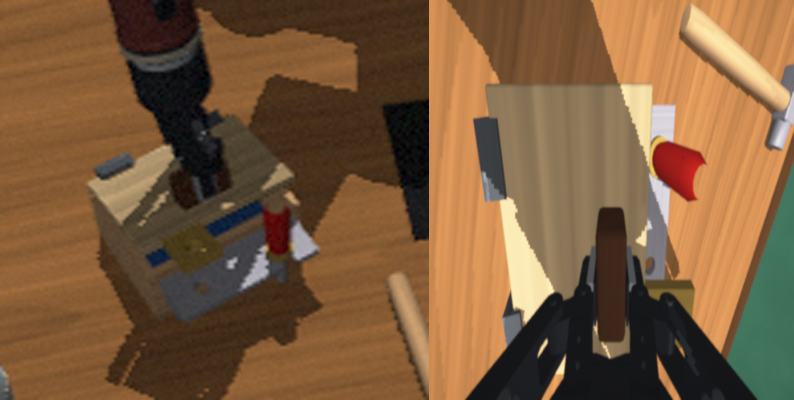

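Request:
apply_moves([
  [[0,0,0,8,2,0,1],[0,0,0,16,4,0,1],[0,0,0,16.5,4,0,1],[0,0,0,19,-6,0,1],[0,0,0,24,-25,0,1]],
])

```text
clock: 12.65
tool_pos: [0.5645, -0.15, 0.1754]
eef_rot: [[0.916, 0.231, -0.329], [0.319, 0.08, 0.944], [0.244, -0.97, -0.001]]
contact_force: [0.2, -0.2, -1.9]
gripper_width: 0.0229
```

```bash
python3 -c "
from h import *
np.set_printoptions(precision=4,suppress=True)
s=monitor.read_state();print(s['tool_pos'],s['contact_force'],s['gripper_width'],s['eef_rot'])"
```

```text
[ 0.5645 -0.15    0.1754] [ 0.2395 -0.2393 -1.9139] 0.022856843649954793 [[ 0.9157  0.2312 -0.3288]
 [ 0.319   0.0796  0.9444]
 [ 0.2445 -0.9697 -0.0008]]
```

Request:
apply_moves([
  [[0,0,0,4,-15,0,1],[0,0,0,10,-39,0,1],[0,0,0,17,-66,0,1],[0,0,6,20,-78,0,1],[0,0,14.1,20,-78,0,1]],
])

```text
clock: 13.28
tool_pos: [0.5652, -0.1509, 0.2594]
eef_rot: [[0.945, 0.002, -0.327], [0.327, -0.004, 0.945], [0.001, -1.0, -0.005]]
contact_force: [0.1, -0.6, -3.5]
gripper_width: 0.0234
```

```bash
python3 -c "
from h import *
np.set_printoptions(precision=4,suppress=True)
R=monitor.read_state()['eef_rot'];tgt=np.array([.494,.177])+.035*np.array([.9447,.3281])
s=monitor.read_state();print(s['tool_pos'],s['contact_force'],s['gripper_width'],s['eef_rot'],toolshift([*tgt,.25]))"
```

```text
[ 0.5652 -0.1509  0.2594] [ 0.0796 -0.6008 -3.5266] 0.023435843051317094 [[ 0.9451  0.0022 -0.3268]
 [ 0.3268 -0.0042  0.9451]
 [ 0.0007 -1.     -0.0047]] [ 74.884    7.8794 333.258 ]
```

Request:
apply_moves([
  [[0,0,0,5,0,20,1],[0,0,0,14,0,60,1],[0,0,0,24,0,105,1],[0,0,0,34,0,150,1],[0,0,0,44,0,195,1]],
])

```text
clock: 13.9
tool_pos: [0.542, 0.0501, 0.259]
eef_rot: [[0.945, 0.005, -0.327], [0.327, -0.002, 0.945], [0.004, -1.0, -0.003]]
contact_force: [-0.4, 0.4, -2.5]
gripper_width: 0.0233
```

Request:
apply_moves([
  [[0,0,0,10,0,45,1],[0,0,0,20,0,90,1],[0,0,0,27,5,120,1],[0,0,0,30,20,137,1],[0,0,0,30,50,137,1]],
])

```text
clock: 14.52
tool_pos: [0.5258, 0.1908, 0.2092]
eef_rot: [[0.944, 0.008, -0.328], [0.328, -0.0, 0.945], [0.008, -1.0, -0.003]]
contact_force: [0.7, -0.2, -3.1]
gripper_width: 0.023
```

```bash
python3 -c "
from h import *
np.set_printoptions(precision=4,suppress=True)
c=shot('scene','s10.png');w=shot('wrist','w10.png')
s=monitor.read_state();tgt=np.array([.494,.177])+.035*np.array([.9447,.3281])
print(s['tool_pos'],s['contact_force'],s['gripper_width'],s['eef_rot'],toolshift([*tgt,.0548]))
a=cv2.resize(c['pixels'][90:290,190:430,::-1],(480,400),interpolation=2);b=cv2.resize(w['pixels'][:,:,::-1],None,fx=.5,fy=1,interpolation=3);cv2.imwrite('pics/m10.png',np.hstack([a,b]))"
```

```text
[0.5226 0.1888 0.2042] [-1.5019 -0.8202 -3.174 ] 0.02312097996644851 [[ 0.945  -0.0025 -0.3271]
 [ 0.3271 -0.003   0.945 ]
 [-0.0034 -1.     -0.002 ]] [  4.6324 149.4251  -1.4866]
```

View pics/m10.png

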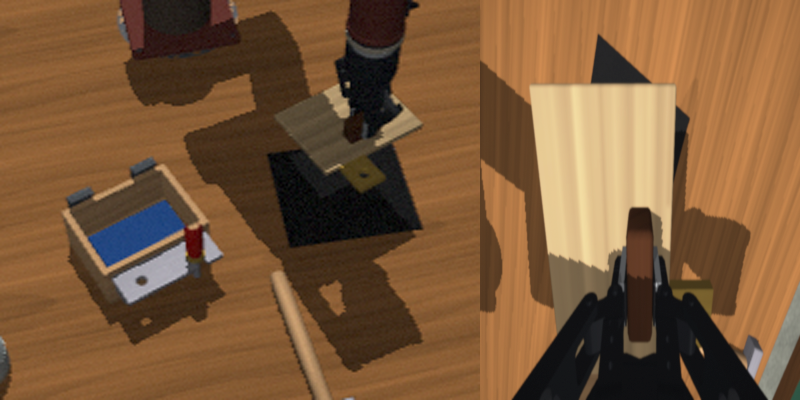

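Request:
apply_moves([
  [[0,0,0,3,30,-1,1],[0,0,0,3,65,-1,1],[0,0,0,3,100,-1,1],[0,0,0,3,125,-1,1],[0,0,0,3,135,-1,1]],
])

```text
clock: 15.25
tool_pos: [0.5245, 0.1877, 0.0681]
eef_rot: [[0.945, -0.005, -0.326], [0.326, -0.003, 0.945], [-0.006, -1.0, -0.001]]
contact_force: [-0.3, -0.1, -2.7]
gripper_width: 0.0233
```

```bash
python3 -c "
from h import *
np.set_printoptions(precision=4,suppress=True)
s=monitor.read_state()
print(s['tool_pos'],s['contact_force'],s['eef_rot'],s['tool_pos'][2]-.0548)"
```

```text
[0.5245 0.1877 0.0681] [-0.3231 -0.0733 -2.7362] [[ 0.9454 -0.0048 -0.326 ]
 [ 0.326  -0.0032  0.9454]
 [-0.0055 -1.     -0.0014]] 0.013301410737297695
```

Request:
apply_moves([
  [[0,0,-0.3,0,5,0,1],[0,0,-0.3,0,9,0,1],[0,0,-0.3,0,12,0,1],[0,0,-0.3,0,12,0,1]],
])

```text
clock: 15.75
tool_pos: [0.5247, 0.1877, 0.0565]
eef_rot: [[0.945, 0.001, -0.326], [0.326, -0.001, 0.945], [0.0, -1.0, -0.002]]
contact_force: [0.3, 0.3, -1.8]
gripper_width: 0.0233
```

Request:
apply_moves([
  [[0,0,0,0,1,0,1],[0,0,0,0,1.5,0,1],[0,0,0,0,1.5,0,1]],
])

```text
clock: 16.12
tool_pos: [0.5248, 0.1878, 0.055]
eef_rot: [[0.945, 0.001, -0.326], [0.326, -0.001, 0.945], [0.0, -1.0, -0.002]]
contact_force: [-0.2, -0.7, -3.0]
gripper_width: 0.023
```

Request:
apply_moves([
  [[0,0,0,0,0.8,0,1],[0,0,0,0,1.2,0,1],[0,0,0,0,1.2,0,1]],
])

```text
clock: 16.5
tool_pos: [0.5248, 0.1878, 0.0548]
eef_rot: [[0.945, 0.001, -0.326], [0.326, -0.001, 0.945], [0.0, -1.0, -0.002]]
contact_force: [-5.2, -1.1, 6.4]
gripper_width: 0.0233
```

Contact at the expected height; release.

Request:
apply_moves([
  [[0,0,0,0,0,0,0.3],[0,0,0,0,0,0,-0.3],[0,0,0,0,0,0,-1],[0,0,0,0,0,0,-1],[0,0,0,0,0,0,-1]],
])

```text
clock: 17.12
tool_pos: [0.5248, 0.1878, 0.0547]
eef_rot: [[0.945, 0.001, -0.326], [0.326, -0.001, 0.945], [0.0, -1.0, -0.002]]
contact_force: [0.1, 0.4, 0.8]
gripper_width: 0.0854
```

Request:
apply_moves([
  [[0,0,0,0,-20,0,-1],[0,0,0,0,-60,0,-1],[0,0,0,0,-110,0,-1],[0,0,0,0,-160,0,-1],[0,0,0,0,-200,0,-1]],
])

```text
clock: 17.75
tool_pos: [0.5252, 0.1882, 0.259]
eef_rot: [[0.945, 0.004, -0.326], [0.326, -0.001, 0.945], [0.004, -1.0, -0.002]]
contact_force: [1.2, -0.1, -0.0]
gripper_width: 0.0856
```

```bash
python3 -c "
from h import *
c=shot('scene','s11.png');w=shot('wrist','w11.png');t=shot('top','t11.png')
s=monitor.read_state();print(s['clock'],s['tool_pos'],s['contact_force'],s['gripper_width'])
a=cv2.resize(c['pixels'][130:290,200:440,::-1],(480,320),interpolation=2);b=cv2.resize(w['pixels'][:,:,::-1],(320,320),interpolation=3);cv2.imwrite('pics/m11.png',np.hstack([a,b]))"
```

```text
17.9 [0.52643148 0.18850415 0.25960477] [-0.14977562 -0.65182741 -1.21513017] 0.08539097406544936
```

View pics/m11.png

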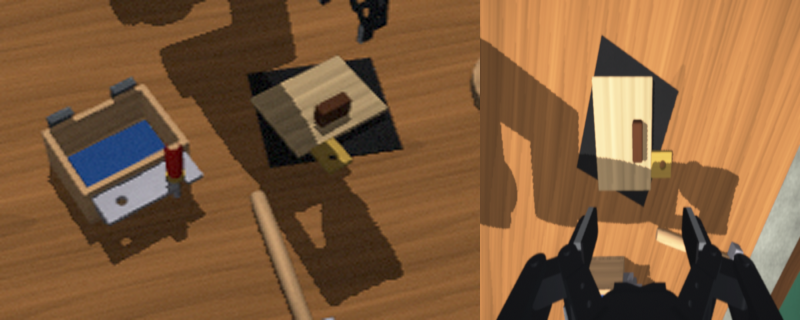

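```bash
python3 -c "
from h import *
print(workorder.job_done())"
```

```text
the job is handed in; nothing more can be done
None
```

The box is open and the job was handed in at about 18 s of the 64 s allowed; handing in reports no verdict, so I don't have a pass or fail.

- **Pin:** I drew it straight up, about 85 mm, and parked it in the notch at about box x 103, y 45. In the last picture it hangs upright there with its collar on the ledge.
- **Lid:** I tipped it 14° about its heel, drew it 16 mm to +x, lifted it off and lowered it onto the mat until the force reading showed contact. By the tool pose at release, it lies within about 1 cm of the mat centre, right way up and flat. Its origin is about 14 mm above the bench.
- **Gripper:** It is open and about 0.2 m above the lid, touching nothing.
- **Bystanders:** No move went near the hammer, chisel, jar or blank. I did not measure their positions again.

No check failed. The top and wrist camera estimates differed by about 4 mm for the box and about 11 mm for the mat centre. For the box and pin I used the wrist camera; for the mat I took the average, well inside its 60 mm tolerance.

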